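# Switch the rocker gate and feed the pins down the other chute

### The arm

A 6-joint arm with a two-finger parallel gripper is mounted at the origin on a cart in front of the work surface, level with it; the furniture and walls round the work are solid. World frame = base frame: x ahead of the robot, y to its left, z up, the work surface at z = 0. Lengths are in m, angles in rad, forces in N, time in s.
With the tool pointing down it reaches from about 0.3 to 0.775 m from the base axis. Payload 14.6 kg.
Tool frame: the origin (TCP) lies at the very end of the fingers, on their centre line; the grasp point (between the pads) lies 19 mm behind it; x points along the fingers, y is the direction in which the jaws open and shut, and the axes are right-handed (so a half turn about x gives the same grasp; the last joint's range is limited). The gripper opens to 94 mm and grips with 3 to 60 N. Pads are 16 mm wide; open, the fingers measure 119 mm over their backs; the gripper's body (75 mm by 177 mm) begins 78 mm behind the grasp point.
Start: joints at [1.267, 0.3, 1.521, -0, 1.321, -0.067], TCP at [0.129, 0.535, 0.205] pointing down, gripper open.
Joint ranges: [-3.03, 3.03], [-0.79, 2.21], [0.23, 2.52], [-1.04, 4.18], [0, 3.07], [-2.55, 2.55]. Speed limits (rad/s): [2.22, 2.22, 2.57, 3.14, 3.14, 3.14].

### API

Orientations are given as [roll, pitch, yaw] about the fixed x, y, z axes, in that order (R = Rz(yaw) Ry(pitch) Rx(roll)).
In Python, from station import ctrl, viewer, hand_in gives the robot as it stands. The module is installed in compiled form; this text tells all that it offers.
- The arm moves only by the tool play_rows, never from a script. Its argument "deltas" is a list that holds one entry, the list of rows, each a list of 7 numbers: the shift along the tool's x, y, z in mm, then the turn, a rotation vector about the tool's x, y, z in rad, then the finger opening in mm, from 0 to 94. In form: [[[dx, dy, dz, ax, ay, az, gripper], ...]]. A call has 1 to 10 rows; each row shifts and turns the commanded pose from where the row before left it, along the tool's axes as they then stand; what a row does not reach is not made up. A row lasts 1/10 s, in which the tool goes at most 50 mm and 8.59 degrees, less where a joint would pass 70% of its speed; a pose out of reach is approached as far as the arm can. A call with a gripper value outside its range is refused whole. The fingers move at their own pace and stop on an object; "grip_force" is the grip in N (left out, the last holds). Time passes only in rows, so rows that do not move let the fingers close. It gives the time, the measured TCP pose, the force and the opening at its end, in the units of the state.
- ctrl.get_obs(): the state, without advancing time (a new reading comes with each control period).
- viewer.camera(name): name is "scene" or "top"; returns a dict with "img" (400x640x3 uint8, red, green, blue), "fx", "fy", "cx", "cy" (pixels), "rvec" (rotation vector, rad) and "tvec" (3), from world to camera coordinates, as OpenCV has them. Camera axes: x right, y down, z forward; pixel columns grow to the right and rows downward; lengths in m; the calibration is good to about 2 mm. A picture is of the moment at which its call begins. There is no depth.
- hand_in(): hands the job in, once; it reports no verdict.
The state is a dict: "time_s": time; "qpos": joint angles; "joint_vel": joint speeds; "tau": joint torques, N m; "ee_pos": TCP position; "eef_rot": TCP orientation; "force": force on the tool from outside, world axes, zero at the start; "moment": the same for the moment, N m; "grip_width": finger opening in m.
Only numpy, scipy, OpenCV 4.12 (cv2) and the standard library are available. Lean on these libraries where they do the work, as an engineer would, in place of code of your own. Each camera call takes 0.05 s, during which the arm holds its last target.

### The job

The tray that the two-way sorting chute feeds at present is finished with. Rock the chute's seesaw gate over its pivot on to its other stop (the rocker bar in front has a pad at each end to press), then push the three waiting steel pins along the deck and off its right-hand end, so that they roll down the other chute and all lie in the tray at its end. Only press and push: do not lift or carry a pin, and leave the caliper, the tin and the loupe where they are.

Things in the scene. Friction and masses are not known exactly. Their poses are not given: they have to be found in the camera images.
- chute: Fixed two-way sorting chute of bare aluminium sheet on a plywood board, 335 mm wide over its two trays, 156 mm high. Origin on the bench under the middle of the gate; x points away from the robot, y to the left along the chutes, z up. 'Frame' below means this one, in mm. Its gate lies in the middle, the feed deck above left of it, a tray at either end.
- deck_end (a point): Middle of the slot at the right end of the feed deck, level with the rail tops (frame 0, 16, 129.7). The deck is two rails with a slot 34 mm wide (x -17 to 17), open at both ends, letting a finger reach below the pins. Rail tops fall slightly from z=130 at the left end (y=95) to 128 at y=30, then rise to 130 at y=16; outer edges 7.5 mm higher. Nothing is above the deck, nor left of it over z=50.
- deflector (a point): Middle of the top edge of the upright deflector plate (frame 0, -19.5, 156), 3 mm thick, facing the deck's end across a mouth 34 mm wide. Pins pushed off the deck drop through the mouth about 30 mm on the gate, which reaches up to z=110 under the slot (its side edges 124). A steel weight on an arm behind the back plate (x=46 to 64) reaches z=190.
- gate (a joint): Tilt of the seesaw gate, rad: 0 level; -0.42 left (+y) side down on its stop, feeding the left chute and tray; +0.42 right side down, feeding the right ones. Gate, rocker bar and steel weight turn as one about a shaft along the chute's x axis at z=88. The weight stands above the pivot, so that once past level the gate falls over to the other stop by itself. Pressing a pad takes about 1 N.
- pad_left (a point): Centre of the top face of the left pad of the rocker bar (black disc, 26 mm across, 8 mm thick). The bar, 116 mm between pad centres, is part of the gate and crosses the front of the chute at x=-98, its pads 45 mm clear of the sheet metal. A pad's top is 117 mm above the bench when raised, 94 when level, 70 when down; nothing stands above it.
- pad_right (a point): The same for the right pad (-y end of the bar). With the right pad down the gate feeds the right tray.
- pin_a: Ground steel dowel pin, 16 mm in diameter, 50 mm long, about 75 g, loose; origin at its centre, its x axis along the pin. It lies along the chute's x axis on the feed deck, in the dip of its rails, and is the first to go (centre near y=30, z=136 in the frame).
- pin_b: Second, equal pin, touching the first on its left (near y=47, z=136).
- pin_c: Third, equal pin, last in the row (near y=63, z=137). Its left side is free: pushing there towards the chute's -y moves the row off the end of the deck one by one. The last drops once its centre has passed the end.
- tray_left (a point): Centre of the inner floor of the left grey catch tray, 64 mm (y) by 74 mm (x) inside, walls 46 mm high.
- tray_right (a point): The same for the right catch tray.
- caliper: Bystander: digital caliper, 220 mm long, lying in front of the chute; origin under its middle.
- parts_tin: Bystander: small closed hinged tin, 64x94x20 mm, left in front of the chute; origin under its middle.
- loupe: Bystander: black watchmaker's loupe, 37 mm wide, 32 mm high, left of the chute, towards the robot; origin under its middle.
Mind the look-alikes: they are no part of the job. Leave any blue or green look-alike of the pin_c alone.

How it is judged:
On the way:
1. the gate is rocked over to its other stop while all three pins still wait on the deck (distance of pad_left from where it was at the start of the episode above 0.026 m and (value of joint gate above 0.39 rad or value of joint gate below -0.39 rad) and z of each of pin_a, pin_b, pin_c in the frame of chute above 0.13 m), for 0.2 s.
At the end, for the whole second after the job is handed in: The gate rests against the stop opposite to the one it started on (within 0.03 rad), and all three pins lie at rest (under 20 mm/s) inside the tray on the side to which the gate now slopes (distance of pad_left from where it was at the start of the episode above 0.026 m and ((value of joint gate below -0.39 rad and y of pin_a in the frame of chute between 0.093 and 0.166 m and x of pin_a in the frame of chute between -0.04 and 0.04 m and z of each of pin_a, pin_b, pin_c in the frame of chute below 0.04 m and y of pin_b in the frame of chute between 0.093 and 0.166 m and x of pin_b in the frame of chute between -0.04 and 0.04 m and y of pin_c in the frame of chute between 0.093 and 0.166 m and x of pin_c in the frame of chute between -0.04 and 0.04 m) or (value of joint gate above 0.39 rad and y of pin_a in the frame of chute between -0.166 and -0.093 m and x of pin_a in the frame of chute between -0.04 and 0.04 m and z of each of pin_a, pin_b, pin_c in the frame of chute below 0.04 m and y of pin_b in the frame of chute between -0.166 and -0.093 m and x of pin_b in the frame of chute between -0.04 and 0.04 m and y of pin_c in the frame of chute between -0.166 and -0.093 m and x of pin_c in the frame of chute between -0.04 and 0.04 m)) and linear speed of each of pin_a, pin_b, pin_c below 0.02 m/s); the robot touches nothing.
It fails at once if a pin is lifted more than about 14 mm off the deck (z of any of pin_a, pin_b, pin_c in the frame of chute above 0.151 m).
It fails at once if a pin is carried through the air beside the deck and the mouth of the chute ((z of pin_a in the frame of chute above 0.105 m and (y of pin_a in the frame of chute above 0.11 m or y of pin_a in the frame of chute below -0.04 m or x of pin_a in the frame of chute below -0.04 m or x of pin_a in the frame of chute above 0.04 m)) or (z of pin_b in the frame of chute above 0.105 m and (y of pin_b in the frame of chute above 0.11 m or y of pin_b in the frame of chute below -0.04 m or x of pin_b in the frame of chute below -0.04 m or x of pin_b in the frame of chute above 0.04 m)) or (z of pin_c in the frame of chute above 0.105 m and (y of pin_c in the frame of chute above 0.11 m or y of pin_c in the frame of chute below -0.04 m or x of pin_c in the frame of chute below -0.04 m or x of pin_c in the frame of chute above 0.04 m))).
It fails at once if the caliper, the tin or the loupe is moved by more than 20 mm (distance of any of caliper, parts_tin, loupe from where it was at the start of the episode above 0.02 m).
It also fails if it takes over 40 s, if anything falls off the work surface, if the arm or the gripper's body presses on something with over 40 N, if the wrist force passes 120 N, or if a joint passes its speed limit or range.

## Working session

There is one attempt and no reset: what is moved stays moved. The work goes in short steps, Python scripts to look and compute and a tool call to move; the robot and the scene stay as the last step left them, time stands still between calls to the robot, and variables do not carry over. Pictures are saved under pics/ and viewed, and the job is handed in when it is done.

Besides the shell and the picture viewer there is one more tool, called after "Call:" as name(argument=value, ...), one argument or row to a line, values as JSON. play_rows: Moves the arm, as the interface text tells. Its arguments: {"type":"object","properties":{"deltas":{"type":"array","items":{"type":"array","items":{"type":"array","items":{"type":"number"}}}},"grip_force":{"type":"number"}},"required":["deltas"]}

```bash
mkdir -p pics; python3 - <<'E'
from station import ctrl, viewer
import cv2,numpy as np,pickle
o=ctrl.get_obs(); print(o)
for n in("scene","top"):
    c=viewer.camera(n); pickle.dump(c,open(n+'.pkl','wb'))
    cv2.imwrite(f'pics/{n}0.png',c['img'][:,:,::-1])
    R=cv2.Rodrigues(np.array(c['rvec'],float))[0]; print(n,c['fx'],c['cx'],c['cy'],-R.T@np.ravel(c['tvec']),R.round(3))
E
```

```text
{'time_s': 0.0, 'qpos': array([ 1.26738278e+00,  3.00463040e-01,  1.52159499e+00, -4.72116437e-06,
        1.32070477e+00, -6.66427788e-02]), 'joint_vel': array([ 1.01627085e-05,  2.13631738e-04, -9.98893875e-04, -9.24654073e-04,
        6.03374072e-04, -3.96523816e-04]), 'tau': array([ 1.16140742e-03, -5.31801081e+01, -3.52733409e+01,  7.09695392e-02,
        2.44496902e-02, -8.05746731e-05]), 'ee_pos': array([0.12895659, 0.53439029, 0.20488487]), 'eef_rot': array([-1.63353115,  1.56962617, -1.87030075]), 'force': array([-0.88957005,  0.35668689, -0.36600398]), 'moment': array([-0.03336852,  0.04595127, -0.01357352]), 'grip_width': 0.09384449823398654}
scene 452.6944120351629 315.53555483607965 192.89610604991918 [-0.11348833 -0.68030159  1.00403855] [[ 0.701 -0.713 -0.014]
 [-0.519 -0.497 -0.695]
 [ 0.489  0.495 -0.718]]
top 450.29773389542544 332.3724623116238 199.42010192114358 [ 0.34368498 -0.0298801   1.16317789] [[-0.028 -1.     0.006]
 [-0.987  0.026 -0.158]
 [ 0.158 -0.01  -0.987]]
```

View pics/scene0.png

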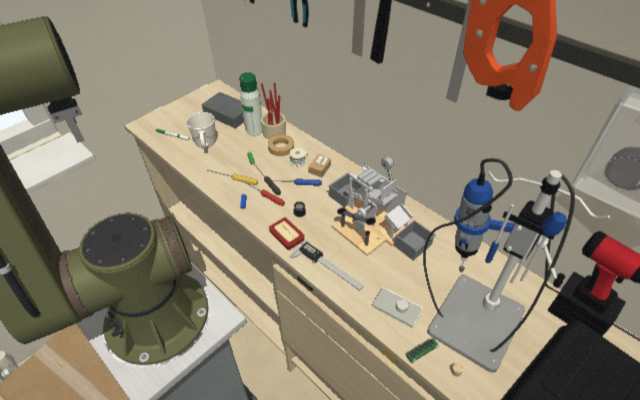

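View pics/top0.png

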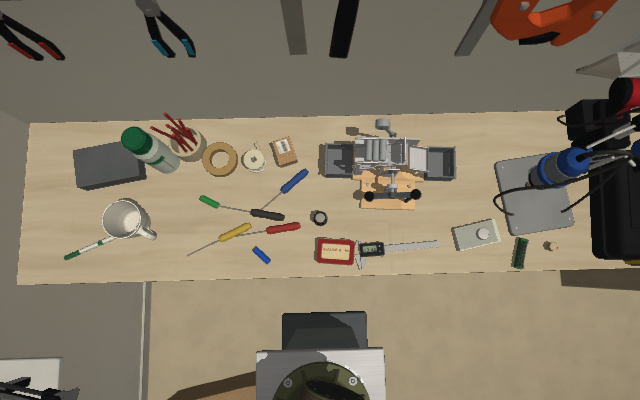

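```bash
python3 - <<'E'
import cv2,pickle
t=pickle.load(open('top.pkl','rb'))['img'][:,:,::-1]; s=pickle.load(open('scene.pkl','rb'))['img'][:,:,::-1]
cv2.imwrite('pics/topc.png',cv2.resize(t[110:220,310:470],None,fx=5,fy=5,interpolation=cv2.INTER_CUBIC))
cv2.imwrite('pics/scenec.png',cv2.resize(s[145:265,315:445],None,fx=5,fy=5,interpolation=cv2.INTER_CUBIC))
E
```

```text
(no output)
```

View pics/topc.png

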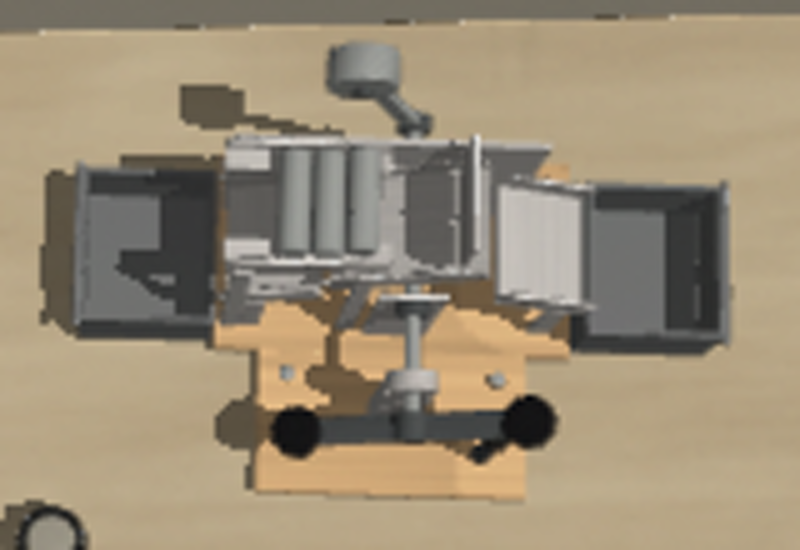

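View pics/scenec.png

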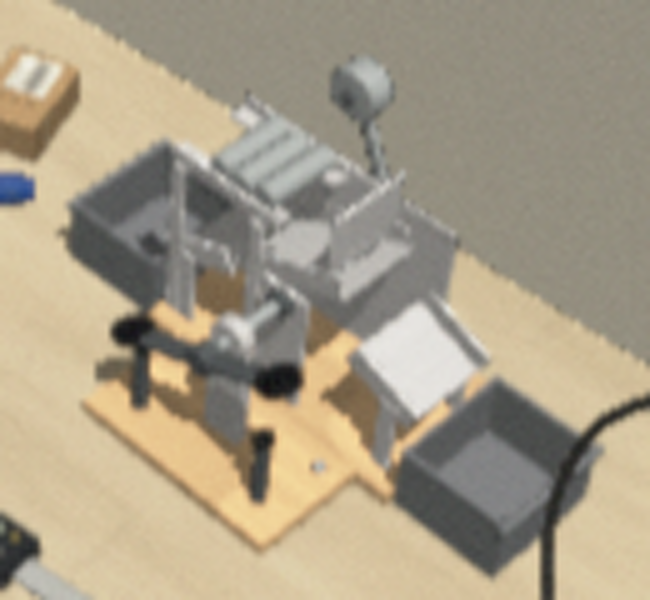

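The top crop shows the left pad at about (369,196) px and the right pad at about (416,194) px, raised. The weight leans left, so the gate feeds the left tray and the right pad is the one to press. Three grey steel pins lie on the deck at about (369–383,150) px. The blue stub at (262,255) px is a look-alike on the bench, away from the deck.

```bash
cat > h.py <<'E'
import cv2,numpy as np,pickle
def ray(c,u,v):
    R=cv2.Rodrigues(np.array(c['rvec'],float))[0]; t=np.ravel(c['tvec'])
    d=R.T@np.array([(u-c['cx'])/c['fx'],(v-c['cy'])/c['fy'],1]); return -R.T@t,d
def onz(c,u,v,z):
    o,d=ray(c,u,v); return o+d*(z-o[2])/d[2]
def proj(c,P):
    K=np.array([[c['fx'],0,c['cx']],[0,c['fy'],c['cy']],[0,0,1]])
    return cv2.projectPoints(np.array(P,float).reshape(-1,3),np.array(c['rvec'],float),np.array(c['tvec'],float),K,None)[0].reshape(-1,2)
E
python3 - <<'E'
from h import *
from scipy.optimize import least_squares
T=pickle.load(open('top.pkl','rb'));S=pickle.load(open('scene.pkl','rb'))
ct=lambda x,y:((x+.5)/5-.5+310,(y+.5)/5-.5+110)
cs=lambda x,y:((x+.5)/5-.5+315,(y+.5)/5-.5+145)
m=[ # frame pt, cam, pixel
((-98,-50.5,116),T,ct(528,420)),((-98,55.4,69),T,ct(296,432)),
((-98,-50.5,116),S,cs(278,380)),((-98,55.4,69),S,cs(132,330)),
((0,30,144),T,ct(366,199)),((0,47,144),T,ct(329,200)),((0,63,145),T,ct(296,200)),
]
# plain estimates
for p,c,(u,v) in m: print(p,onz(c,u,v,p[2]/1000).round(4),(round(u,1),round(v,1)))
def f(q):
    r=[]
    for p,c,uv in m:
        a=np.array(p)/1000; co,s=np.cos(q[2]),np.sin(q[2])
        P=[q[0]+co*a[0]-s*a[1],q[1]+s*a[0]+co*a[1],a[2]]
        r+=list(proj(c,P)[0]-uv)
    return np.array(r)
s=least_squares(f,[.5,-.1,0]); print(s.x,f(s.x).reshape(-1,2).round(1))
q=s.x
for n,c,g in(('top',T,(310,110)),('scene',S,(315,145))):
    im=cv2.resize(c['img'][:,:,::-1][g[1]:g[1]+115,g[0]:g[0]+160],None,fx=5,fy=5,interpolation=cv2.INTER_CUBIC)
    for p in [(0,16,130),(0,-19.5,156),(-17,95,130),(17,95,130),(-98,-50.5,117),(-98,55.4,70),(-40,-166,46),(40,-166,46),(-40,166,46),(40,166,46),(-25,30,136),(25,63,137),(-25,63,137)]:
        a=np.array(p)/1000; co,s_=np.cos(q[2]),np.sin(q[2])
        u,v=(proj(c,[q[0]+co*a[0]-s_*a[1],q[1]+s_*a[0]+co*a[1],a[2]])[0]-g+.5)*5-.5
        cv2.circle(im,(int(u),int(v)),4,(0,0,255),1)
    cv2.imwrite(f'pics/chk_{n}.png',im)
E
```

```text
(-98, -50.5, 116) [ 0.5197 -0.2367  0.116 ] (415.2, 193.6)
(-98, 55.4, 69) [ 0.5246 -0.1312  0.069 ] (368.8, 196.0)
(-98, -50.5, 116) [ 0.5175 -0.2399  0.116 ] (370.2, 220.6)
(-98, 55.4, 69) [ 0.523  -0.1352  0.069 ] (341.0, 210.6)
(0, 30, 144) [ 0.6216 -0.1614  0.144 ] (382.8, 149.4)
(0, 47, 144) [ 0.6216 -0.1441  0.144 ] (375.4, 149.6)
(0, 63, 145) [ 0.6217 -0.1285  0.145 ] (368.8, 149.6)
[ 0.61964261 -0.19149636 -0.04125244] [[ 0.5  0. ]
 [ 0.4  0.2]
 [-0.1 -0.9]
 [-0.6 -0.8]
 [ 0.1  0.3]
 [ 0.2  0. ]
 [-0.  -0.2]]
```

View pics/chk_top.png

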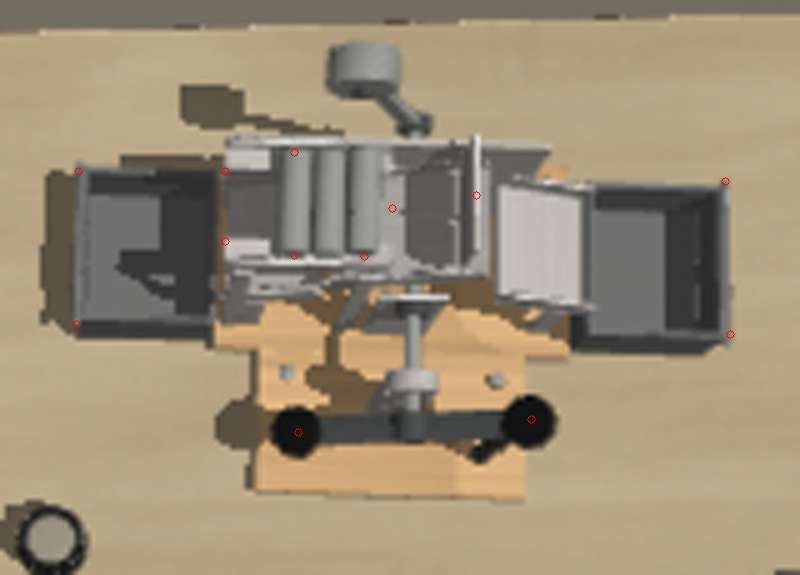

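View pics/chk_scene.png

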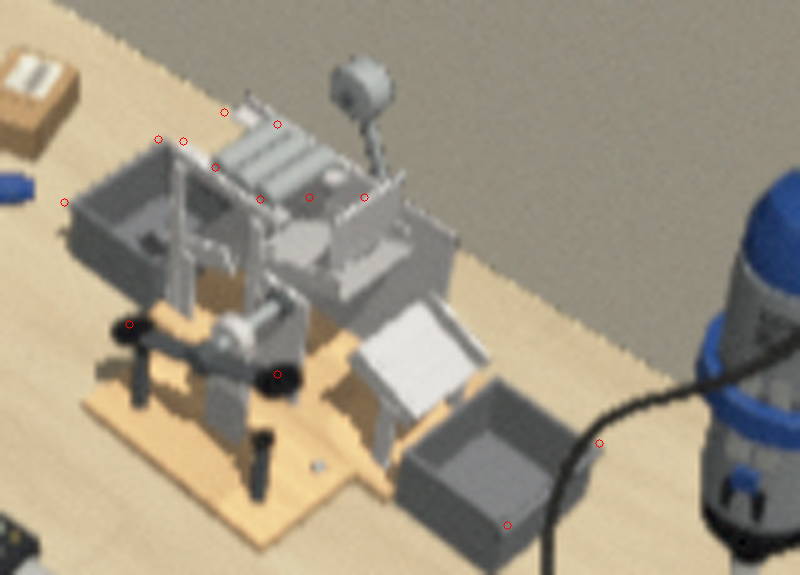

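```bash
cat >> h.py <<'E'
from scipy.spatial.transform import Rotation as Ro
Q=(0.6196,-0.1915,-0.0413)
def fr(p):
    a=np.array(p)/1000; c,s=np.cos(Q[2]),np.sin(Q[2])
    return np.array([Q[0]+c*a[0]-s*a[1],Q[1]+s*a[0]+c*a[1],a[2]])
def inv(P):
    d=np.array(P)-[Q[0],Q[1],0]; c,s=np.cos(Q[2]),np.sin(Q[2])
    return np.array([c*d[0]+s*d[1],-s*d[0]+c*d[1],d[2]])*1000
def plan(p):
    from station import ctrl
    o=ctrl.get_obs(); R=Ro.from_euler('xyz',o['eef_rot']).as_matrix(); 
    print('t',o['time_s'],'frame pos',inv(o['ee_pos']).round(1),'F',o['force'].round(1),'grip',o['grip_width'])
    print('R',R.round(3).tolist())
    cy=np.array([-np.sin(Q[2]),np.cos(Q[2]),0])
    for s in(1,-1):
        x=np.array([0,0,-1.]);y=s*cy;z=np.cross(x,y);T=np.c_[x,y,z]
        print(s,'rotvec tool',Ro.from_matrix(R.T@T).as_rotvec().round(4),'delta now-tool mm',(R.T@(fr(p)-o['ee_pos'])*1000).round(1), 'in target tool',(T.T@(fr(p)-o['ee_pos'])*1000).round(1))
E
python3 -c "
from h import *
plan((-98,-53,150))"
```

```text
t 0.1 frame pos [-520.2  705.   204.9] F [-0.8  0.1  0.7] grip 0.09387281572931196
R [[-0.0, 0.235, 0.972], [-0.001, 0.972, -0.235], [-1.0, -0.001, -0.0]]
1 rotvec tool [-0.1955 -0.0002  0.0011] delta now-tool mm [  55.6 -661.5  561.4] in target tool [  54.9 -758.   422.2]
-1 rotvec tool [2.9461e+00 1.6000e-03 2.0000e-04] delta now-tool mm [  55.6 -661.5  561.4] in target tool [  54.9  758.  -422.2]
```

Call:
play_rows(
  deltas=[
    [[-30, 0, 0, -0.0978, 0, 0, 0], [-30, 0, 0, -0.0978, 0, 0, 0], [-20, -15, 8, 0, 0, 0, 0], [0, -35, 19, 0, 0, 0, 0], [0, -40, 22, 0, 0, 0, 0], [0, -40, 22, 0, 0, 0, 0], [0, -40, 22, 0, 0, 0, 0], [0, -40, 22, 0, 0, 0, 0], [0, -40, 22, 0, 0, 0, 0], [0, -40, 22, 0, 0, 0, 0]],
  ],
)

```text
time_s: 1.1
ee_pos: [0.2761, 0.2366, 0.2854]
eef_rot: [0.58, 1.571, 0.539]
force: [0.1, 0.3, -0.6]
grip_width: 0.0174
```

Call:
play_rows(
  deltas=[
    [[0, -40, 22, 0, 0, 0, 0], [0, -40, 22, 0, 0, 0, 0], [0, -40, 22, 0, 0, 0, 0], [0, -40, 22, 0, 0, 0, 0], [0, -40, 22, 0, 0, 0, 0], [0, -40, 22, 0, 0, 0, 0], [0, -40, 22, 0, 0, 0, 0], [0, -40, 22, 0, 0, 0, 0], [0, -30, 17, 0, 0, 0, 0], [0, 0, 0, 0, 0, 0, 0]],
  ],
)

```text
time_s: 2.1
ee_pos: [0.455, -0.1221, 0.2843]
eef_rot: [3.034, 1.569, 2.989]
force: [-0.5, -0.1, 0.5]
grip_width: 0.0006
```

```bash
python3 -c "
from h import *
plan((-98,-53,150))"
```

```text
t 2.1 frame pos [-167.3   62.5  284.3] F [-0.5 -0.1  0.5] grip 0.0006378557297297641
R [[-0.002, 0.044, 0.999], [0.0, 0.999, -0.044], [-1.0, 0.0, -0.002]]
1 rotvec tool [-0.0031 -0.0019 -0.0002] delta now-tool mm [ 134.2 -115.3   69.9] in target tool [ 134.3 -115.5   69.3]
-1 rotvec tool [ 3.1385e+00 -3.0000e-04  3.0000e-03] delta now-tool mm [ 134.2 -115.3   69.9] in target tool [134.3 115.5 -69.3]
```

Call:
play_rows(
  deltas=[
    [[0, -30, 18, 0, 0, 0, 0], [10, -30, 18, 0, 0, 0, 0], [35, -30, 18, 0, 0, 0, 0], [40, -25, 16, 0, 0, 0, 0], [35, 0, 0, 0, 0, 0, 0], [14, 0, 0, 0, 0, 0, 0], [0, 0, 0, 0, 0, 0, 0]],
  ],
)

```text
time_s: 2.8
ee_pos: [0.5189, -0.236, 0.1503]
eef_rot: [2.661, 1.568, 2.621]
force: [-0.7, 0.4, 0.1]
grip_width: 0.0004
```

```bash
python3 - <<'E'
from h import *
plan((-98,-53,66))
from station import viewer
c=viewer.camera('top');s=viewer.camera('scene')
a=cv2.resize(c['img'][110:220,310:470],(640,440),interpolation=cv2.INTER_CUBIC)
cv2.imwrite('pics/p1.png',a[:,:,::-1])
cv2.imwrite('pics/p1s.png',cv2.resize(s['img'][120:265,315:445,::-1],None,fx=4,fy=4,interpolation=cv2.INTER_CUBIC))
E
```

```text
t 2.8 frame pos [-98.7 -48.6 150.3] F [-0.7  0.4  0.1] grip 0.00040474008759073133
R [[-0.003, 0.041, 0.999], [0.002, 0.999, -0.041], [-1.0, 0.001, -0.003]]
1 rotvec tool [ 0.0007 -0.0027 -0.0014] delta now-tool mm [84.3 -4.5  1. ] in target tool [84.3 -4.4  0.7]
-1 rotvec tool [-3.1409e+00  2.2000e-03 -4.2000e-03] delta now-tool mm [84.3 -4.5  1. ] in target tool [84.3  4.4 -0.7]
```

View pics/p1s.png

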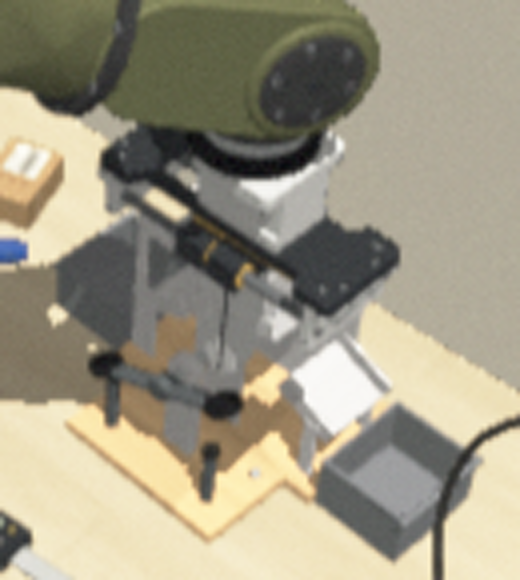

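Call:
play_rows(
  deltas=[
    [[15, -5, 0, 0, 0, 0, 0], [10, 0, 0, 0, 0, 0, 0], [8, 0, 0, 0, 0, 0, 0], [8, 0, 0, 0, 0, 0, 0], [8, 0, 0, 0, 0, 0, 0], [8, 0, 0, 0, 0, 0, 0], [8, 0, 0, 0, 0, 0, 0], [6, 0, 0, 0, 0, 0, 0], [4, 0, 0, 0, 0, 0, 0], [0, 0, 0, 0, 0, 0, 0]],
  ],
)

```text
time_s: 3.9
ee_pos: [0.5192, -0.242, 0.0759]
eef_rot: [2.676, 1.57, 2.635]
force: [-0.6, -0.0, 0.1]
grip_width: 0.0003
```

Call:
play_rows(
  deltas=[
    [[-30, 0, 0, 0, 0, 0, 0], [-40, 0, 0, 0, 0, 0, 0], [-40, 0, 0, 0, 0, 0, 0], [-20, 20, 0, 0, 0, 0, 0], [0, 40, 0, 0, 0, 0, 0], [0, 40, 0, 0, 0, 0, 0], [0, 40, 0, 0, 0, 0, 0], [0, 40, 0, 0, 0, 0, 0], [0, 0, 0, 0, 0, 0, 0]],
  ],
)

```text
time_s: 4.8
ee_pos: [0.5269, -0.0586, 0.2071]
eef_rot: [0.464, 1.57, 0.427]
force: [0.1, -0.0, -1.3]
grip_width: 0.0002
```

```bash
python3 - <<'E'
from h import *
plan((0,86,200))
from station import viewer
c=viewer.camera('top');s=viewer.camera('scene')
a=cv2.resize(c['img'][110:220,310:470],(800,550),interpolation=cv2.INTER_CUBIC)
cv2.imwrite('pics/p2.png',a[:,:,::-1])
cv2.imwrite('pics/p2s.png',cv2.resize(s['img'][120:265,315:445,::-1],None,fx=4,fy=4,interpolation=cv2.INTER_CUBIC))
E
```

```text
t 4.8 frame pos [-98.1 128.9 207.1] F [ 0.1 -0.  -1.3] grip 0.0002233566636806924
R [[0.001, 0.037, 0.999], [0.0, 0.999, -0.037], [-1.0, 0.0, 0.001]]
1 rotvec tool [ 0.0039  0.001  -0.0005] delta now-tool mm [  7.1 -43.3  97.9] in target tool [  7.1 -42.9  98.1]
-1 rotvec tool [-3.1377e+00  8.0000e-04  1.5000e-03] delta now-tool mm [  7.1 -43.3  97.9] in target tool [  7.1  42.9 -98.1]
```

View pics/p2s.png

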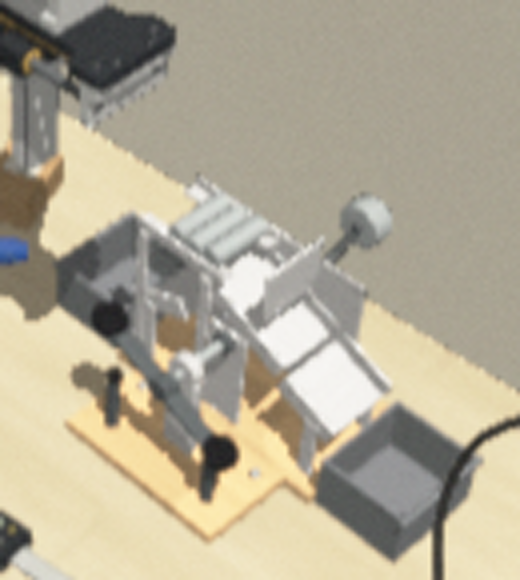

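View pics/p2.png

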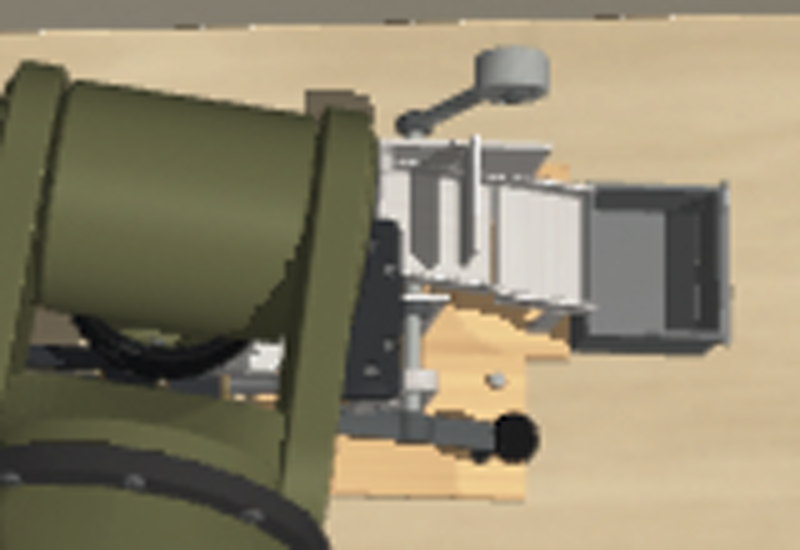

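The gate now lies on its right stop and the right chute slopes continuously down to the tray. The pins still wait on the deck at about (215,225) px in the crop. Next I approach to the left of pin_c.

Call:
play_rows(
  deltas=[
    [[0, -10, 32, 0, 0, 0, 0], [0, -11, 33, 0, 0, 0, 0], [0, -11, 33, 0, 0, 0, 0], [0, 0, 0, 0, 0, 0, 0], [20, 0, 0, 0, 0, 0, 0], [20, 0, 0, 0, 0, 0, 0], [10, 0, 0, 0, 0, 0, 0], [0, 0, 0, 0, 0, 0, 0]],
  ],
)

```text
time_s: 5.7
ee_pos: [0.6225, -0.0988, 0.1554]
eef_rot: [2.998, 1.569, 2.956]
force: [0.0, 0.9, 0.3]
grip_width: 0.0003
```

```bash
python3 - <<'E'
from h import *
plan((0,97,129))
from station import viewer
s=viewer.camera('scene')
cv2.imwrite('pics/p3s.png',cv2.resize(s['img'][120:265,315:445,::-1],None,fx=4,fy=4,interpolation=cv2.INTER_CUBIC))
E
```

```text
t 5.7 frame pos [ -0.9  92.8 155.4] F [0.  0.9 0.3] grip 0.00029702762402239284
R [[-0.002, 0.042, 0.999], [0.0, 0.999, -0.042], [-1.0, 0.0, -0.002]]
1 rotvec tool [-0.0007 -0.0022 -0.0003] delta now-tool mm [26.4  4.2  1. ] in target tool [26.4  4.2  0.9]
-1 rotvec tool [ 3.1409e+00 -5.0000e-04  3.4000e-03] delta now-tool mm [26.4  4.2  1. ] in target tool [26.4 -4.2 -0.9]
```

View pics/p3s.png

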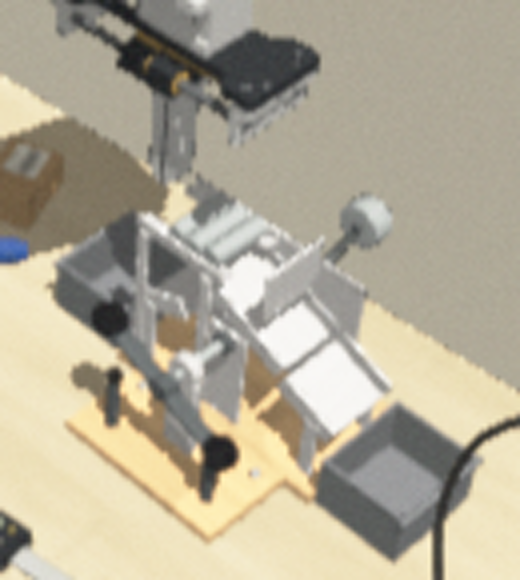

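Call:
play_rows(
  deltas=[
    [[5, 5, 1, 0, 0, 0, 0], [10, 0, 0, 0, 0, 0, 0], [9, 0, 0, 0, 0, 0, 0], [0, 0, 0, 0, 0, 0, 0], [0, -5, 0, 0, 0, 0, 0], [0, -5, 0, 0, 0, 0, 0], [0, -4, 0, 0, 0, 0, 0], [0, -4, 0, 0, 0, 0, 0], [0, 0, 0, 0, 0, 0, 0]],
  ],
)

```text
time_s: 6.65
ee_pos: [0.6239, -0.1119, 0.1327]
eef_rot: [-0.215, 1.57, -0.257]
force: [-0.2, -0.2, 0.1]
grip_width: 0.0007
```

```bash
python3 - <<'E'
from h import *
plan((0,97,129))
from station import viewer
s=viewer.camera('scene')
cv2.imwrite('pics/p4s.png',cv2.resize(s['img'][150:230,335:425,::-1],None,fx=7,fy=7,interpolation=cv2.INTER_CUBIC))
E
```

```text
t 6.65 frame pos [  1.   79.7 132.7] F [-0.2 -0.2  0.1] grip 0.0007284824086276889
R [[0.0, 0.042, 0.999], [-0.0, 0.999, -0.042], [-1.0, -0.0, 0.0]]
1 rotvec tool [-0.0005  0.0004  0.0001] delta now-tool mm [ 3.7 17.3 -1. ] in target tool [ 3.7 17.3 -1. ]
-1 rotvec tool [ 3.1411e+00  1.0000e-04 -7.0000e-04] delta now-tool mm [ 3.7 17.3 -1. ] in target tool [  3.7 -17.3   1. ]
```

View pics/p4s.png

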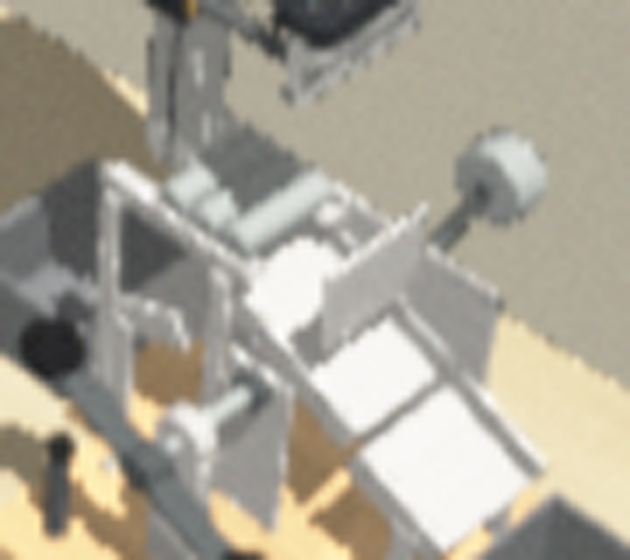

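Call:
play_rows(
  deltas=[
    [[1, -2, 0, 0, 0, 0, 0], [0, -2, 0, 0, 0, 0, 0], [0, -2, 0, 0, 0, 0, 0], [0, -2, 0, 0, 0, 0, 0], [0, -2, 0, 0, 0, 0, 0], [0, -2, 0, 0, 0, 0, 0], [0, -2, 0, 0, 0, 0, 0], [0, 0, 0, 0, 0, 0, 0], [0, 0, 0, 0, 0, 0, 0]],
  ],
)

```text
time_s: 7.6
ee_pos: [0.6232, -0.1254, 0.1313]
eef_rot: [-2.746, 1.571, -2.787]
force: [0.1, 0.5, 0.5]
grip_width: 0.0007
```

```bash
python3 - <<'E'
from h import *
plan((0,97,129))
from station import viewer
s=viewer.camera('scene')
cv2.imwrite('pics/p5s.png',cv2.resize(s['img'][150:260,335:435,::-1],None,fx=5,fy=5,interpolation=cv2.INTER_CUBIC))
E
```

```text
t 7.6 frame pos [  0.9  66.2 131.3] F [0.1 0.5 0.5] grip 0.0006822124442501582
R [[-0.0, 0.041, 0.999], [-0.0, 0.999, -0.041], [-1.0, -0.0, -0.0]]
1 rotvec tool [-0.     -0.0002  0.0001] delta now-tool mm [ 2.3 30.8 -0.9] in target tool [ 2.3 30.8 -0.9]
-1 rotvec tool [3.1416e+00 1.0000e-04 3.0000e-04] delta now-tool mm [ 2.3 30.8 -0.9] in target tool [  2.3 -30.8   0.9]
```

View pics/p5s.png

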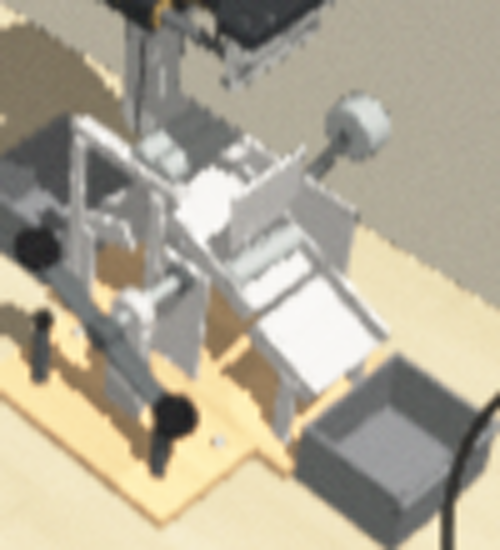

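Pin_a has gone over and is rolling on the gate at crop (265,255). Pins b and c are next.

Call:
play_rows(
  deltas=[
    [[0, 0, 0, 0, 0, 0, 0], [0, 0, 0, 0, 0, 0, 0], [0, 0, 0, 0, 0, 0, 0], [0, 0, 0, 0, 0, 0, 0], [0, -2, 0, 0, 0, 0, 0], [0, -2, 0, 0, 0, 0, 0], [0, -2, 0, 0, 0, 0, 0], [0, -2, 0, 0, 0, 0, 0]],
  ],
)

```text
time_s: 8.45
ee_pos: [0.623, -0.1335, 0.1315]
eef_rot: [-0.106, 1.571, -0.147]
force: [0.2, 0.6, 1.8]
grip_width: 0.0006
```

Call:
play_rows(
  deltas=[
    [[0, -2, 0, 0, 0, 0, 0], [0, -2, 0, 0, 0, 0, 0], [0, -2, 0, 0, 0, 0, 0], [0, -2, 0, 0, 0, 0, 0], [0, 0, 0, 0, 0, 0, 0], [0, 0, 0, 0, 0, 0, 0], [0, 0, 0, 0, 0, 0, 0], [0, 0, 0, 0, 0, 0, 0]],
  ],
)

```text
time_s: 9.25
ee_pos: [0.6226, -0.1412, 0.1314]
eef_rot: [-2.831, 1.571, -2.872]
force: [0.6, 0.7, 0.4]
grip_width: 0.0005
```

```bash
python3 - <<'E'
from h import *
plan((0,97,129))
from station import viewer
s=viewer.camera('scene')
cv2.imwrite('pics/p6s.png',cv2.resize(s['img'][150:260,335:435,::-1],None,fx=5,fy=5,interpolation=cv2.INTER_CUBIC))
E
```

```text
t 9.25 frame pos [  0.9  50.4 131.4] F [0.6 0.7 0.4] grip 0.0005474459594557877
R [[-0.0, 0.041, 0.999], [-0.0, 0.999, -0.041], [-1.0, -0.0, -0.0]]
1 rotvec tool [ 0.0001 -0.0001  0.    ] delta now-tool mm [ 2.4 46.6 -0.9] in target tool [ 2.4 46.6 -0.9]
-1 rotvec tool [-3.1414e+00 -1.0000e-04 -2.0000e-04] delta now-tool mm [ 2.4 46.6 -0.9] in target tool [  2.4 -46.6   0.9]
```

View pics/p6s.png

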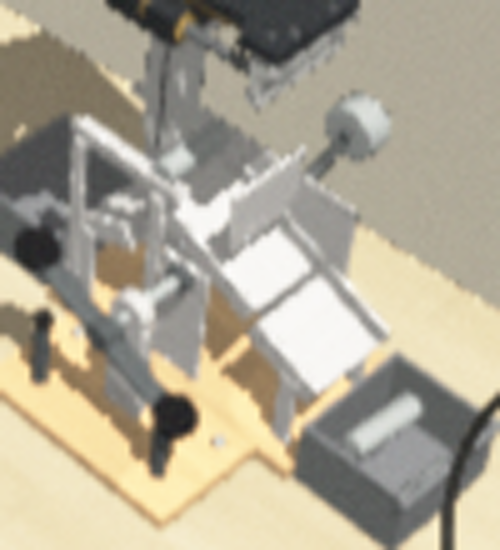

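Call:
play_rows(
  deltas=[
    [[0, -2, 0, 0, 0, 0, 0], [0, -2, 0, 0, 0, 0, 0], [0, -2, 0, 0, 0, 0, 0], [0, -2, 0, 0, 0, 0, 0], [0, -2, 0, 0, 0, 0, 0], [0, -2, 0, 0, 0, 0, 0], [0, -2, 0, 0, 0, 0, 0], [0, -2, 0, 0, 0, 0, 0], [0, -2, 0, 0, 0, 0, 0], [0, -2, 0, 0, 0, 0, 0]],
  ],
)

```text
time_s: 10.3
ee_pos: [0.6217, -0.1615, 0.1312]
eef_rot: [-3.037, 1.57, -3.079]
force: [-0.0, 0.1, 0.4]
grip_width: 0.0004
```

Call:
play_rows(
  deltas=[
    [[0, 0, 0, 0, 0, 0, 0], [0, 0, 0, 0, 0, 0, 0], [0, 0, 0, 0, 0, 0, 0], [0, 0, 0, 0, 0, 0, 0], [0, 0, 0, 0, 0, 0, 0]],
  ],
)

```text
time_s: 10.8
ee_pos: [0.6218, -0.1612, 0.1315]
eef_rot: [-0.379, 1.571, -0.42]
force: [-1.3, -0.2, 0.5]
grip_width: 0.0002
```

```bash
python3 - <<'E'
from h import *
plan((0,97,129))
from station import viewer
s=viewer.camera('scene');t=viewer.camera('top')
cv2.imwrite('pics/p7s.png',cv2.resize(s['img'][150:260,335:435,::-1],None,fx=5,fy=5,interpolation=cv2.INTER_CUBIC))
cv2.imwrite('pics/p7.png',cv2.resize(t['img'][110:220,310:470,::-1],None,fx=4,fy=4,interpolation=cv2.INTER_CUBIC))
E
```

```text
t 10.8 frame pos [  0.9  30.4 131.5] F [-1.3 -0.2  0.5] grip 0.00017058450892236095
R [[0.0, 0.041, 0.999], [-0.0, 0.999, -0.041], [-1.0, -0.0, 0.0]]
1 rotvec tool [0.0002 0.     0.    ] delta now-tool mm [ 2.5 66.6 -0.9] in target tool [ 2.5 66.6 -0.9]
-1 rotvec tool [-3.1414 -0.      0.    ] delta now-tool mm [ 2.5 66.6 -0.9] in target tool [  2.5 -66.6   0.9]
```

View pics/p7s.png

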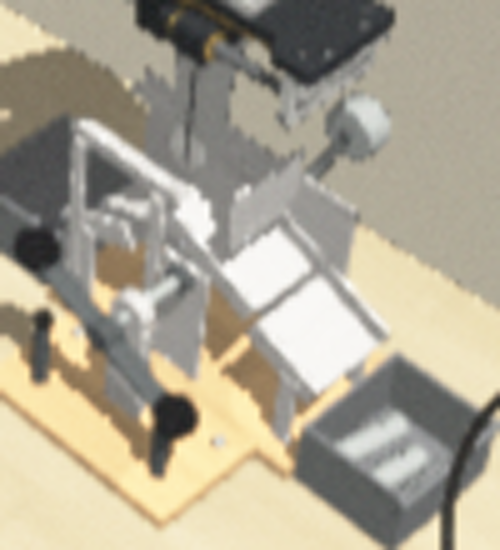

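View pics/p7.png

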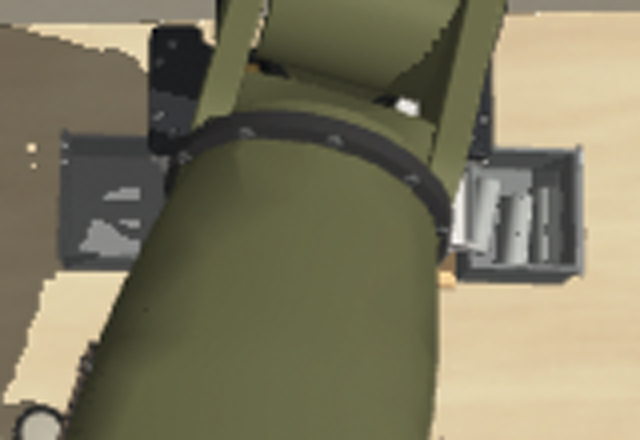

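Call:
play_rows(
  deltas=[
    [[0, 5, 0, 0, 0, 0, 0], [-20, 0, 0, 0, 0, 0, 0], [-40, 0, 0, 0, 0, 0, 0], [-40, 0, 0, 0, 0, 0, 0], [-20, 20, -20, 0, 0, 0, 0], [0, 35, -25, 0, 0, 0, 0], [0, 40, -25, 0, 0, 0, 0], [0, 40, -25, 0, 0, 0, 0], [0, 40, -25, 0, 0, 0, 0], [0, 40, -25, 0, 0, 0, 0]],
  ],
)

```text
time_s: 11.9
ee_pos: [0.4846, 0.0662, 0.2516]
eef_rot: [0.249, 1.57, 0.208]
force: [0.7, 0.4, -0.5]
grip_width: 0.0005
```

Call:
play_rows(
  deltas=[
    [[0, 40, -20, 0, 0, 0, 0], [0, 40, -20, 0, 0, 0, 0], [0, 40, -20, 0, 0, 0, 0], [0, 30, 0, 0, 0, 0, 0], [0, 0, 0, 0, 0, 0, 0], [0, 0, 0, 0, 0, 0, 0]],
  ],
)

```text
time_s: 12.5
ee_pos: [0.4319, 0.2172, 0.2514]
eef_rot: [-2.105, 1.571, -2.145]
force: [0.6, 0.3, -0.4]
grip_width: 0.0005
```

```bash
python3 - <<'E'
from h import *
plan((0,97,129))
from station import viewer
s=viewer.camera('scene');t=viewer.camera('top')
pickle.dump(t,open('t8.pkl','wb'))
cv2.imwrite('pics/p8s.png',cv2.resize(s['img'][150:260,335:435,::-1],None,fx=5,fy=5,interpolation=cv2.INTER_CUBIC))
cv2.imwrite('pics/p8.png',cv2.resize(t['img'][110:220,310:470,::-1],None,fx=5,fy=5,interpolation=cv2.INTER_CUBIC))
cv2.imwrite('pics/p8f.png',t['img'][:,:,::-1])
for u in (-166,-93):
  for x in(-40,40): print(u,x,(proj(t,fr((x,u,10)))[0]-(310,110)+.5)*5)
E
```

```text
t 12.5 frame pos [-204.4  400.6  251.4] F [ 0.6  0.3 -0.4] grip 0.0004555263118693888
R [[-0.0, 0.04, 0.999], [-0.0, 0.999, -0.04], [-1.0, -0.0, -0.0]]
1 rotvec tool [ 0.0015 -0.0001  0.0002] delta now-tool mm [ 122.4 -303.9  204. ] in target tool [ 122.4 -303.6  204.4]
-1 rotvec tool [-3.1401e+00 -3.0000e-04 -2.0000e-04] delta now-tool mm [ 122.4 -303.9  204. ] in target tool [ 122.4  303.6 -204.4]
-166 -40 [711.72515599 349.24270264]
-166 40 [707.46494612 200.96232058]
-93 -40 [572.33702976 347.19269513]
-93 40 [569.55622241 198.90085024]
```

View pics/p8s.png

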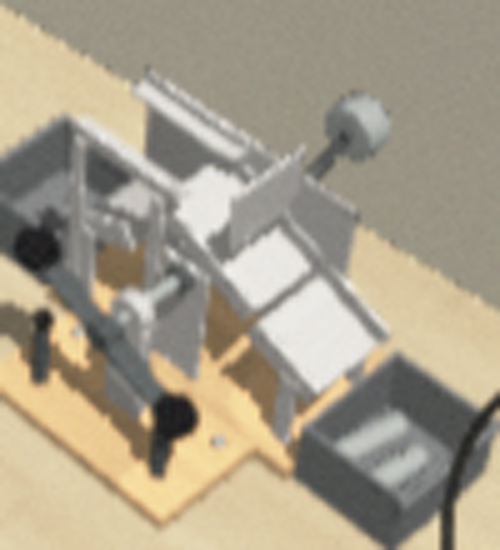

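View pics/p8.png

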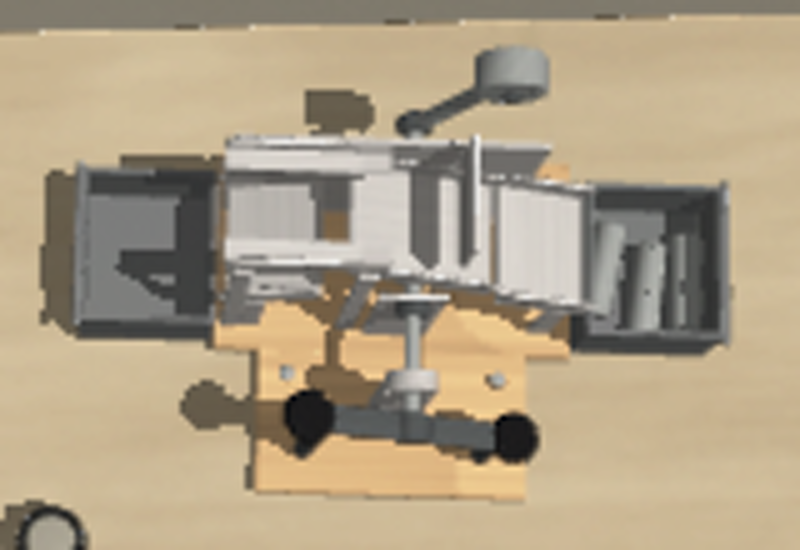

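View pics/p8f.png

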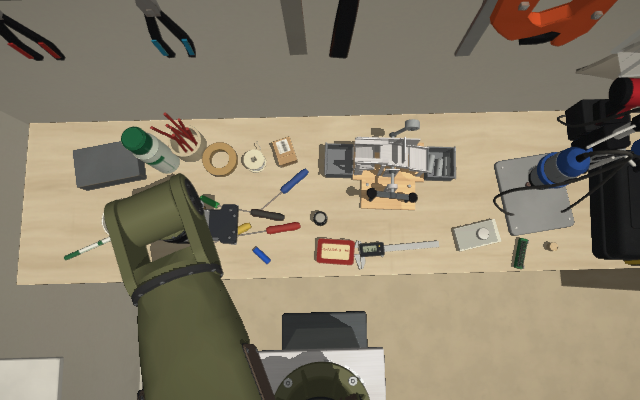

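```bash
python3 - <<'E'
from h import *
T=pickle.load(open('top.pkl','rb'));S=pickle.load(open('scene.pkl','rb'))
ct=lambda x,y:((x+.5)/5-.5+310,(y+.5)/5-.5+110)
cs=lambda x,y:((x+.5)/5-.5+335,(y+.5)/5-.5+150)
for a,b in (((607,268),(365,437)),((648,285),(402,465)),((607,268),(402,465)),((648,285),(365,437))):
    o1,d1=ray(T,*ct(*a));o2,d2=ray(S,*cs(*b))
    A=np.c_[d1,-d2];l=np.linalg.lstsq(A,o2-o1,rcond=None)[0]
    p,q=o1+d1*l[0],o2+d2*l[1]; print(inv((p+q)/2).round(1),'gap',(np.linalg.norm(p-q)*1000).round(1))
for x in(607,648,682): print([inv(onz(T,*ct(x,280),z)).round(1).tolist() for z in(.012,.03)])
t=pickle.load(open('t8.pkl','rb'))['img']
cv2.imwrite('pics/p9.png',cv2.resize(t[140:186,420:460,::-1],None,fx=12,fy=12,interpolation=cv2.INTER_CUBIC))
E
```

```text
[   1.1 -111.    14. ] gap 1.1
[  -4.  -135.3   13.9] gap 7.9
[  14.5 -122.6  -15.7] gap 13.6
[ -16.7 -123.8   42.3] gap 6.2
[[-4.4, -111.7, 12.0], [-8.8, -107.6, 30.0]]
[[-4.1, -133.3, 12.0], [-8.4, -128.8, 30.0]]
[[-3.8, -151.1, 12.0], [-8.2, -146.4, 30.0]]
```

View pics/p9.png

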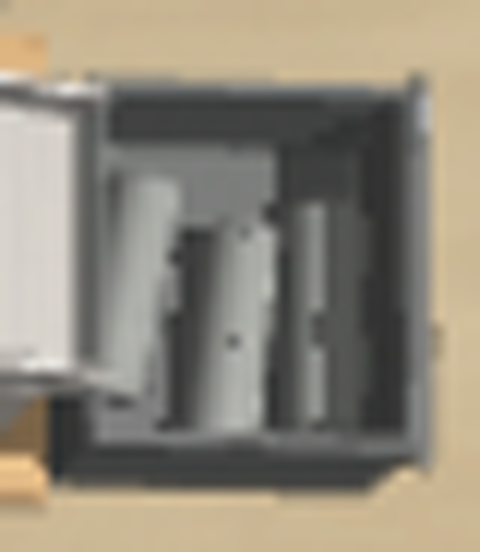

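```bash
python3 -c "
from station import hand_in
print(hand_in())"
```

```text
the job is handed in; nothing more can be done
None
```

The job is done and handed in: the gate is over on its right stop and all three pins lie in the right tray. It took about 12.5 s of the 40 s.

I pressed the right pad down with closed fingers. A picture confirmed the gate on its right stop with all three pins still on the deck. Then I pushed the row from the left of pin_c in small steps, so the pins went off the end one by one, and drew the arm clear.

**Last checks**
- **Pins:** the top view shows three pins in the right tray, at about y = -111, -134 and -151 mm in the frame. Two views put the first two at a height of about 14 mm. Two of the pins were seen in both views. The gap between the rays was 1 mm for one and 8 mm for the other, so that second match is loose.
- **Third pin:** it is seen only from above, partly in shadow. The tray's outer wall probably hides it in the scene view, so I have no second measurement of it.
- **At rest:** by eye, the pins had not shifted between the pictures at 10.8 s and 12.5 s.
- **Rest of the scene:** the deck is empty, and the caliper, tin and loupe look unmoved by eye in the top view. I did not measure their positions.
- **Calibration:** the scene view disagreed with my fitted chute pose by about 1 pixel, within the stated calibration.

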